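# Uncover the pot of drawing points

### The job

The brass cover has stuck on its white pot. Keeping the pot down on the table, slide it by the cover into the fork until it is home with its wide foot under the steel prongs, then pull the cover straight off so that the pot stays behind in the fork, and set the cover down upright, mouth down, in the green-lined tray.

Things in the scene. Friction and masses are not known exactly. Their poses are not given: they have to be found in the camera images.
- cover: Brass upside-down round tin: 60 mm outside diameter, 60 mm high, 3 mm wall, closed flat top, 0.12 kg. Origin: centre of its open lower mouth, z towards the closed top. At the start it sits over the white pot, its mouth 27 mm and its top 87 mm above the table. A similar pot with a black steel cover is only a bystander.
- pot: White pot in the brass cover, 0.3 kg. Origin: centre of underside, z up. Smooth foot dia. 84 mm, 6 thick; neck dia. 40; ledge dia. 64 at 22-27 mm height under the cover; body dia. 44 to 62 mm height, inside the cover. Sprung rubber studs grip the cover with 5-15 N, more than the pot's weight: lifting the cover lifts the pot unless the fork holds its foot down. Raised 60 mm, the cover is clear.
- fork: Flat steel fork fixed on wooden strips, 132 wide, 123 long, 16 mm high. Origin: at table level where the pot's axis stands when home; +x points into the fork, open mouth at x = -60 mm. Prongs 10 to 16 mm above the table, slot between them 58 mm wide for the neck; channel below 108 mm wide for the foot, on the bare table. The neck meets the slot's end with the pot at x = +2 mm.
- tray: Square wooden tray with a green lining, 140 x 140 mm outside, 5 mm walls, 15 mm high, fixed. Origin at the centre of its underside; its floor is 5 mm above that (table level).
Mind the look-alikes: they are no part of the job. Several things have the shape of the fork; the one meant has the colours described above.

How it is judged:
On the way:
1. the pot stands home in the fork, foot under the prongs, with the cover still on it (x of pot in the frame of fork between -0.02 and 0.02 m and y of pot in the frame of fork between -0.015 and 0.015 m and height (world z) of pot below 0.006 m and angle between pot's own z axis and vertical below 0.1 rad and distance between cover and pot below 0.035 m), for 0.2 s.
At the end, for the whole second after the job is handed in: The pot stands upright on the table in the fork, within 20 mm along the slot and 15 mm across it of the home point; the brass cover stands upright, mouth down and at rest on the tray's floor inside its walls (centre within 40 mm of the tray's centre along each side) (x of pot in the frame of fork between -0.02 and 0.02 m and y of pot in the frame of fork between -0.015 and 0.015 m and height (world z) of pot below 0.006 m and angle between each of pot, cover's own z axis and vertical below 0.1 rad and x of cover in the frame of tray between -0.04 and 0.04 m and y of cover in the frame of tray between -0.04 and 0.04 m and height (world z) of cover below 0.01 m and linear speed of each of cover, pot below 0.02 m/s); the robot touches nothing.
It fails at once if the pot is lifted more than 15 mm off the table (height (world z) of pot above 0.015 m).
It fails at once if the cover is let fall into the tray from more than 25 mm above its floor (horizontal distance between cover and tray below 0.09 m and height (world z) of cover above 0.03 m and contact force between the fingers and cover below 0.02 N).
It also fails if it takes over 51 s, if anything falls off the work surface, if the arm or the gripper's body presses on something with over 40 N, if the wrist force passes 120 N, or if a joint passes its speed limit or range.

### The arm

A 6-joint arm with a two-finger parallel gripper is mounted at the origin on the work surface. World frame = base frame: x ahead of the robot, y to its left, z up, the work surface at z = 0. Lengths are in m, angles in rad, forces in N, time in s.
With the tool pointing down it reaches from about 0.375 to 0.9 m from the base axis. Payload 3.1 kg.
Tool frame: the origin (TCP) lies midway between the tips of the shut fingers; the grasp point (between the pads) lies 19 mm behind it; z points along the fingers, y is the line along which they close (so a half turn about z gives the same grasp; the last joint's range is limited). The gripper opens to 85 mm and grips with 20 to 120 N. Pads are 22 mm wide; open, the fingers measure 114 mm over their backs; the gripper's body (76 mm by 85 mm) begins 54 mm behind the grasp point. The pads swing forward as they close: fully open they stand 13 mm farther back than shut.
Start: joints at [1.024, 0.527, 1.433, -0, 1.181, -0.178], TCP at [0.225, 0.583, 0.231] pointing down, gripper open.
Joint ranges: [-3.08, 3.08], [-0.75, 2.2], [0.22, 2.44], [-1.43, 4.57], [0, 2.65], [-2.85, 2.85]. Speed limits (rad/s): [2.79, 2.79, 3.14, 3.14, 3.14, 3.14].

### API

Orientations are given as a unit quaternion [x, y, z, w].
In Python, from station import manip gives the robot as it stands.
- The arm moves only by the tool drive_tool, never from a script. Its argument "motion" is a list that holds one entry, the list of rows, each a list of 5 numbers: the finger opening in mm, from 0 to 85.4, then the shift along the tool's x, y, z in units of 30 mm (1.0 is 30 mm), then the turn about the tool's z in units of 8 degrees (1.0 is 8 degrees). In form: [[[fingers, x, y, z, yaw], ...]]. A call has 1 to 10 rows; each row is the pose to reach, as a shift and turn from the pose commanded when the call began, along the tool's axes at that moment; what a row does not reach only later rows make up. A row lasts 1/10 s, in which the tool goes at most 50 mm and 8.59 degrees, less where a joint would pass 70% of its speed; a pose out of reach is approached as far as the arm can. A call with a gripper value outside its range is refused whole. The fingers move at their own pace and stop on an object; "squeeze" is the grip in N (left out, the last holds). Time passes only in rows, so rows that repeat a pose let the fingers close. It gives the time, the measured TCP pose, the force, the opening and the grip force at its end, in the units of the state.
- manip.sense(): the state, without advancing time (a new reading comes with each control period).
- manip.snapshot(name): name is "scene" or "top" or "wrist"; returns the picture (400x640x3 uint8, red, green, blue); there is no depth.
- manip.camera_model(name): a dict with "fov_y" (degrees; the focal length in pixels is half the picture's height over the tangent of half this angle, whatever the lens; pixels are square), "cx", "cy" (the principal point, pixels), "origin" and "orientation" of the camera in the world. Camera axes: x right, y up, looking along -z (the intrinsics and any distortion apply to the point x, -y, -z); pixel columns grow to the right and rows downward; lengths in m; the calibration is good to about 2 mm. A picture is of the moment at which its call begins: read the wrist's pose just before it. camera_model takes no time and is no camera call; for the wrist camera it gives the pose at the moment of the call.
- manip.sign_off(): hands the job in; it is judged then, once.
The state is a dict: "t": time; "q": joint angles; "qd": joint speeds; "tau": joint torques, N m; "tcp_pos": TCP position; "tool_rot": TCP orientation; "force": force on the tool from outside, world axes, zero at the start; "ft_torque": the same for the moment, N m; "finger_gap": opening from 0.0 (shut) to 1.0 (fully open); "gripper_force": force on a finger pad.
Only numpy, scipy, OpenCV 4.12 (cv2) and the standard library are available. Lean on these libraries where they do the work, as an engineer would, in place of code of your own. Each camera call takes 0.05 s, during which the arm holds its last target. There are 200 camera calls.

## Working session

There is one attempt and no reset: what is moved stays moved. The work goes in short steps, Python scripts to look and compute and a tool call to move; the robot and the scene stay as the last step left them, time stands still between calls to the robot, and variables do not carry over. Pictures are saved under pics/ and viewed, at most 10 in all, crops included, and the job is handed in when it is done.

Besides the shell and the picture viewer there is one more tool, called as name(argument=value, ...), one argument or row to a line, values as JSON. drive_tool: Moves the arm, as the interface text tells. Its arguments: {"type":"object","properties":{"motion":{"type":"array","items":{"type":"array","items":{"type":"array","items":{"type":"number"}}}},"squeeze":{"type":"number"}},"required":["motion"]}

```bash
mkdir -p pics; python3 - <<'E'
from station import manip
import cv2
for n in("scene","top"):
    m=manip.camera_model(n);print(n,m)
    cv2.imwrite(f"pics/{n}0.png",manip.snapshot(n)[:,:,::-1])
s=manip.sense();print(s["tcp_pos"],s["tool_rot"],s["t"],s["finger_gap"])
E
```

```text
scene {'fov_y': 45.44690691900747, 'cx': 318.65377374587274, 'cy': 197.01628202744027, 'origin': array([ 0.9407911 , -0.37542959,  0.91468996]), 'orientation': array([0.27312395, 0.13456061, 0.42358086, 0.8531565 ])}
top {'fov_y': 50.03669656583769, 'cx': 316.8884300199759, 'cy': 195.660018762136, 'origin': array([ 0.38240054, -0.00559371,  1.1275691 ]), 'orientation': array([ 0.03208164, -0.02671491, -0.69979966,  0.71311817])}
[0.22436533 0.58266832 0.23045269] [ 1.82852602e-01  9.83139875e-01 -8.92234062e-04 -3.40243202e-04] 0.1 0.9998255407020274
```

View pics/scene0.png

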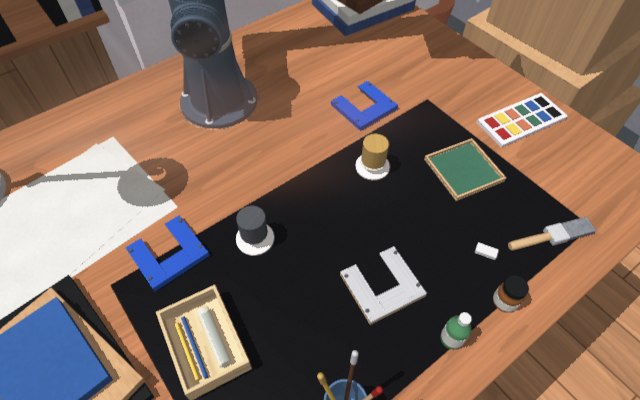

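View pics/top0.png

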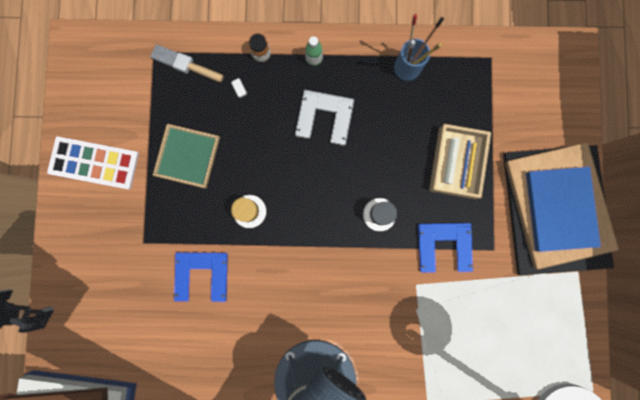

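Steel-grey fork: top (325,117), scene (383,285). The other two fork shapes are blue: top (201,275) and (445,247). They don't match the description, so the grey fork is the one meant. The brass cover is at top (245,209); the black one at (380,213) is the bystander. The green tray is at top (187,156). I'll enlarge the crop to confirm and measure.

```bash
python3 - <<'E'
import cv2
a=cv2.imread("pics/top0.png")[80:240,145:365]
b=cv2.imread("pics/scene0.png")[120:330,330:520]
cv2.imwrite("pics/topc.png",cv2.resize(a,None,fx=3.6,fy=3.6,interpolation=cv2.INTER_CUBIC))
cv2.imwrite("pics/scenec.png",cv2.resize(b,None,fx=2.8,fy=2.8,interpolation=cv2.INTER_CUBIC))
E
```

```text
(no output)
```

View pics/topc.png

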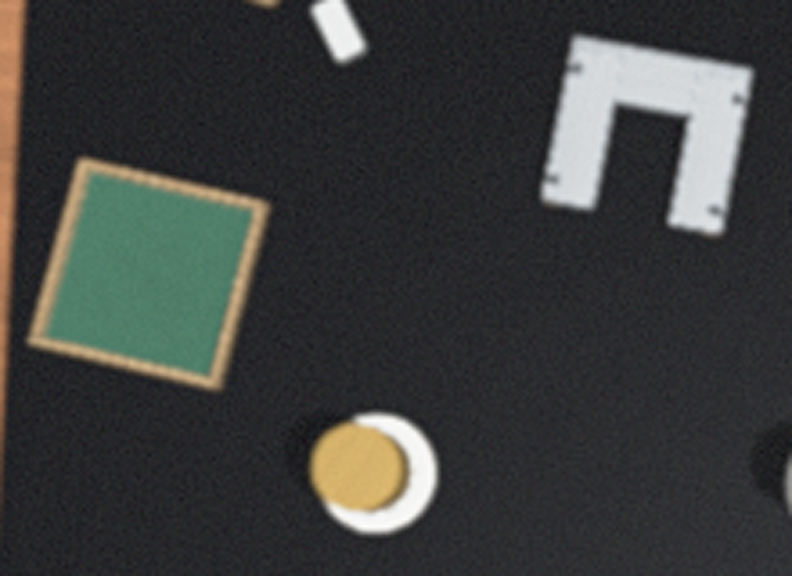

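View pics/scenec.png

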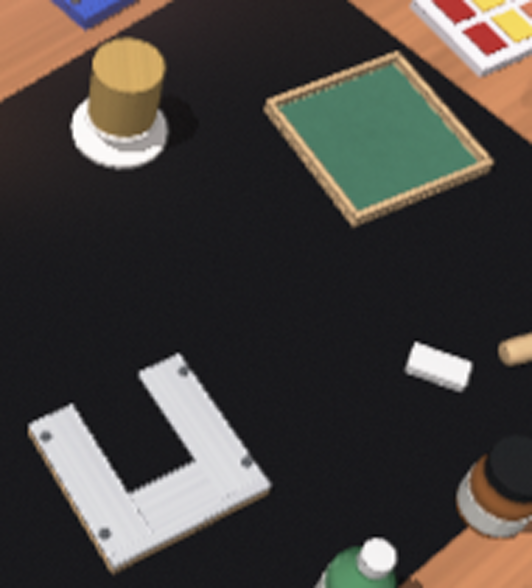

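The crops confirm it: the grey fork opens downward in the top view, with the mouth at crop (631,217) and the slot end at (652,108). The brass cover sits on a white foot at crop (358,466), and the tray corners are clear.

```bash
cat >h.py <<'E'
import numpy as np
from station import manip
from scipy.spatial.transform import Rotation as R
def px(n,u,v,z,m=None):
    m=m or manip.camera_model(n); f=200/np.tan(np.radians(m["fov_y"]/2))
    d=R.from_quat(m["orientation"]).apply([(u-m["cx"])/f,-(v-m["cy"])/f,-1])
    o=np.array(m["origin"]); return o+d*(z-o[2])/d[2]
E
python3 - <<'E'
from h import *
np.set_printoptions(precision=4,suppress=True)
cr={"top":(3.6,145,80),"scene":(2.8,330,120)}
def P(n,p,z):
    s,a,b=cr[n];return np.array([px(n,(u+.5)/s-.5+a,(v+.5)/s-.5+b,z)[:2] for u,v in p])
# order: back-left,back-right,frontR outer,frontR inner,frontL inner,frontL outer,slotL,slotR  (as in top view)
F={"top":[(573,36),(752,69),(721,236),(668,225),(594,209),(542,200),(614,102),(690,115)],
"scene":[(270,486),(113,567),(29,428),(74,405),(139,372),(180,354),(193,459),(128,492)]}
M=np.array([(63,66),(63,-66),(-60,-66),(-60,-29),(-60,29),(-60,66),(22,29),(22,-29)])/1000.
T={"top":[(82,157),(270,203),(219,389),(28,343)],"scene":[(492,160),(354,222),(265,104),(398,53)]}
C={"top":(358,466),"scene":(129,66)};W={"top":(377,473),"scene":(119,130)}
for n in cr:
    p=P(n,F[n],.016)
    d=lambda i,j:np.linalg.norm(p[i]-p[j])
    print(n,"w",d(0,1),d(5,2),"l",d(0,5),d(1,2),"slot",d(3,4),d(6,7))
    a=M-M.mean(0);b=p-p.mean(0)
    th=np.arctan2((a[:,0]*b[:,1]-a[:,1]*b[:,0]).sum(),(a*b).sum())
    r=np.array([[np.cos(th),-np.sin(th)],[np.sin(th),np.cos(th)]])
    o=p.mean(0)-r@M.mean(0);print(" fork",o,np.degrees(th),"res mm",(p-o-M@r.T).ravel()*1000)
    t=P(n,T[n],.015);print(" tray",t.mean(0),np.linalg.norm(t-np.roll(t,1,0),axis=1),np.degrees(np.arctan2(*(t[0]-t[3])[::-1])))
    print(" cover",P(n,[C[n]],.087)," foot",P(n,[W[n]],.004))
m=manip.sense();print(R.from_quat(m["tool_rot"]).as_matrix())
E
```

```text
top w 0.13431201889461253 0.13354257607068168 l 0.12495664146249515 0.12680946734576123 slot 0.055383447629294355 0.056717506748983654
 fork [ 0.6819 -0.0117] -9.804591880787072 res mm [ 1.8836  1.2802  1.6849 -1.0316 -2.1516 -0.8668 -0.9967  1.4784  0.0332
 -1.3756 -0.2545  0.3603 -0.6411 -0.483   0.4423  0.6381]
 tray [0.5752 0.3496] [0.1423 0.1434 0.1413 0.1441] -13.315553119582518
 cover [[0.433  0.1796]]  foot [[0.4322 0.1804]]
scene w 0.13185836975453166 0.1335061025024409 l 0.12203779865398107 0.12025879141312842 slot 0.058079220060931865 0.05567349163713804
 fork [ 0.6803 -0.012 ] -9.924379758298656 res mm [-0.247  -0.5846 -0.1243 -0.4622  2.4813 -1.4825  1.6421  0.8692  0.0117
  1.2106  0.8914  0.3113 -2.7097 -1.0456 -1.9454  1.1838]
 tray [0.5737 0.3486] [0.1353 0.1439 0.1391 0.1418] -12.14597618730644
 cover [[0.4306 0.1799]]  foot [[0.4306 0.1792]]
[[-0.9331  0.3595 -0.001 ]
 [ 0.3595  0.9331 -0.0016]
 [ 0.0003 -0.0019 -1.    ]]
```

drive_tool(
  motion=[
    [[85, -1.1, -1.0, 0.25, -0.15], [85, -2.3, -2.0, 0.5, -0.3], [85, -3.5, -3.1, 0.8, -0.45], [85, -4.7, -4.2, 1.1, -0.6], [85, -5.9, -5.3, 1.4, -0.75], [85, -7.1, -6.4, 1.7, -0.9], [85, -8.3, -7.5, 2.0, -1.05], [85, -9.5, -8.5, 2.3, -1.2], [85, -10.5, -9.4, 2.5, -1.3], [85, -11.28, -10.04, 2.6, -1.4]],
  ],
  squeeze=40,
)

```text
t: 1.1
tcp_pos: [0.4326, 0.1781, 0.1526]
tool_rot: [0.087, 0.996, -0.0, -0.001]
force: [0.8, 0.2, -0.6]
finger_gap: 0.993
gripper_force: 0.0
```

drive_tool(
  motion=[
    [[85, 0, 0, 0, 0], [85, 0, 0, 0, 0]],
  ],
)

```text
t: 1.3
tcp_pos: [0.432, 0.18, 0.153]
tool_rot: [0.087, 0.996, 0.0, -0.001]
force: [0.2, -1.2, 0.0]
finger_gap: 0.994
gripper_force: 0.0
```

```bash
python3 - <<'E'
from h import *
import cv2
m=manip.camera_model("wrist");s=manip.sense();print(m,s["tcp_pos"],R.from_quat(s["tool_rot"]).as_matrix()[:,:2],s["force"])
cv2.imwrite("pics/w1.png",manip.snapshot("wrist")[:,:,::-1])
E
```

```text
{'fov_y': 61.047520157041006, 'cx': 324.894629024384, 'cy': 197.60745430135293, 'origin': array([0.36002664, 0.19300765, 0.29585995]), 'orientation': array([-0.1092305 , -0.09125887,  0.63630105,  0.7581962 ])} [0.43202903 0.17996987 0.15302658] [[-9.84795791e-01  1.73711882e-01]
 [ 1.73711847e-01  9.84796515e-01]
 [ 1.20157325e-03 -7.59726917e-05]] [ 0.23590732 -1.16595531  0.01106821]
```

View pics/w1.png

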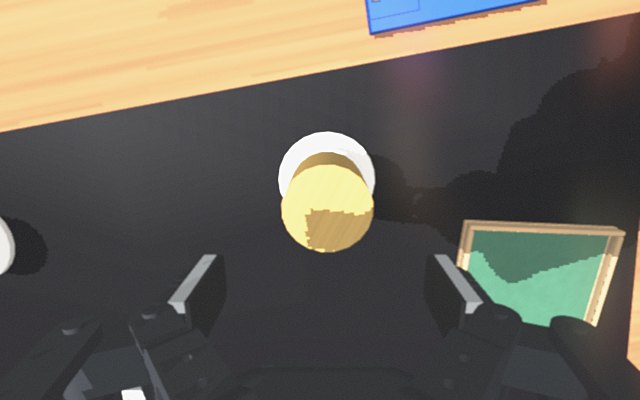

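The wrist view shows the brass disc centred at about (327,208), midway between the fingers (217 and 435).

```bash
python3 - <<'E'
from h import *
print(px("wrist",327,208,.087))
E
```

```text
[0.42710448 0.18301717 0.087     ]
```

drive_tool(
  motion=[
    [[85, 0.05, 0, 0.6, 0], [85, 0.05, 0, 1.2, 0], [85, 0.05, 0, 1.8, 0], [85, 0.05, 0, 2.4, 0], [85, 0.05, 0, 2.9, 0], [85, 0.05, 0, 3.3, 0], [85, 0.05, 0, 3.6, 0], [85, 0.05, 0, 3.8, 0], [85, 0.05, 0, 3.9, 0], [85, 0.05, 0, 3.9, 0]],
  ],
)

```text
t: 2.35
tcp_pos: [0.4305, 0.181, 0.0362]
tool_rot: [0.086, 0.996, -0.0, -0.0]
force: [0.8, -0.6, -0.7]
finger_gap: 0.999
gripper_force: 0.0
```

drive_tool(
  motion=[
    [[72, 0, 0, 0, 0], [66, 0, 0, 0, 0], [62, 0, 0, 0, 0], [58, 0, 0, 0, 0], [55, 0, 0, 0, 0], [50, 0, 0, 0, 0], [50, 0, 0, 0, 0], [50, 0, 0, 0, 0]],
  ],
  squeeze=40,
)

```text
t: 3.15
tcp_pos: [0.4311, 0.1808, 0.037]
tool_rot: [0.086, 0.996, 0.0, 0.001]
force: [1.0, 0.6, 5.7]
finger_gap: 0.696
gripper_force: 42.3
```

drive_tool(
  motion=[
    [[50, -0.15, -0.15, 0, 0], [50, -0.4, -0.4, 0, 0], [50, -0.7, -0.7, 0, 0], [50, -1.0, -1.0, 0, 0], [50, -1.3, -1.3, 0, 0], [50, -1.6, -1.6, 0, 0], [50, -1.9, -1.9, 0, 0], [50, -2.2, -2.2, 0, 0], [50, -2.4, -2.4, 0, 0], [50, -2.5, -2.5, 0, 0]],
  ],
)

```text
t: 4.15
tcp_pos: [0.4917, 0.0938, 0.037]
tool_rot: [0.087, 0.996, 0.0, -0.0]
force: [-1.3, 3.0, 6.8]
finger_gap: 0.694
gripper_force: 42.4
```

drive_tool(
  motion=[
    [[50, -0.15, -0.15, 0, 0], [50, -0.4, -0.4, 0, 0], [50, -0.7, -0.7, 0, 0], [50, -1.0, -1.0, 0, 0], [50, -1.3, -1.3, 0, 0], [50, -1.6, -1.6, 0, 0], [50, -1.9, -1.9, 0, 0], [50, -2.2, -2.2, 0, 0], [50, -2.4, -2.4, 0, 0], [50, -2.4, -2.4, 0, 0]],
  ],
)

```text
t: 5.15
tcp_pos: [0.5514, 0.0095, 0.0371]
tool_rot: [0.086, 0.996, -0.0, 0.001]
force: [1.1, -3.3, 4.7]
finger_gap: 0.697
gripper_force: 43.1
```

```bash
python3 - <<'E'
from h import *
import cv2
s=manip.sense();print(s["tcp_pos"],s["force"])
a=manip.snapshot("top")[:,:,::-1][80:200,260:400]
b=manip.snapshot("scene")[:,:,::-1][170:330,280:440]
cv2.imwrite("pics/mid.png",np.hstack([cv2.resize(a,(420,360),interpolation=2),cv2.resize(b,(360,360),interpolation=2)]))
E
```

```text
[0.55141512 0.00954601 0.03708713] [ 1.12307842 -3.28073903  4.69467477]
```

View pics/mid.png

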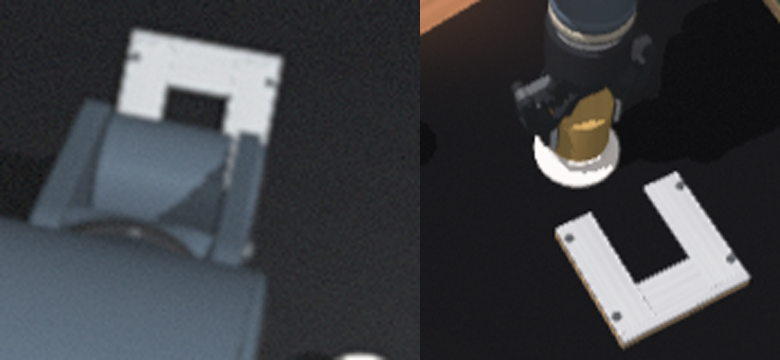

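The pot stands on the table in front of the fork's mouth, with the foot at about scene pixel (350,239) and the slot straight ahead.

```bash
python3 - <<'E'
from h import *
p=px("scene",349.8,239.3,.004);print(p)
a=np.radians(-9.85);d=p[:2]-[.681,-.012];print(d@[np.cos(a),np.sin(a)],d@[-np.sin(a),np.cos(a)])
E
```

```text
[0.55788733 0.00365555 0.004     ]
-0.12397604504624896 -0.0056360321729194435
```

drive_tool(
  motion=[
    [[50, -0.1, 0.03, 0, 0], [50, -0.3, 0.06, 0, 0], [50, -0.55, 0.06, 0, 0], [50, -0.8, 0.06, 0, 0], [50, -1.05, 0.06, 0, 0], [50, -1.3, 0.06, 0, 0], [50, -1.55, 0.06, 0, 0], [50, -1.8, 0.06, 0, 0], [50, -2.0, 0.06, 0, 0], [50, -2.1, 0.06, 0, 0]],
  ],
)

```text
t: 6.25
tcp_pos: [0.6113, 0.0025, 0.0371]
tool_rot: [0.086, 0.996, 0.0, -0.002]
force: [-5.4, 0.2, 10.1]
finger_gap: 0.695
gripper_force: 43.3
```

drive_tool(
  motion=[
    [[50, -0.1, 0, 0, 0], [50, -0.3, 0, 0, 0], [50, -0.55, 0, 0, 0], [50, -0.8, 0, 0, 0], [50, -1.05, 0, 0, 0], [50, -1.3, 0, 0, 0], [50, -1.5, 0, 0, 0], [50, -1.7, 0, 0, 0], [50, -1.8, 0, 0, 0], [50, -1.8, 0, 0, 0]],
  ],
)

```text
t: 7.25
tcp_pos: [0.6652, -0.0069, 0.0371]
tool_rot: [0.086, 0.996, 0.0, -0.001]
force: [-2.6, 1.1, 6.9]
finger_gap: 0.697
gripper_force: 43.2
```

drive_tool(
  motion=[
    [[50, -0.1, 0, 0, 0], [50, -0.2, 0, 0, 0], [50, -0.3, 0, 0, 0], [50, -0.4, 0, 0, 0], [50, -0.45, 0, 0, 0], [50, -0.5, 0, 0, 0], [50, -0.5, 0, 0, 0], [50, -0.5, 0, 0, 0]],
  ],
)

```text
t: 8.05
tcp_pos: [0.6793, -0.0093, 0.0371]
tool_rot: [0.086, 0.996, 0.0, -0.001]
force: [-3.5, 0.0, 7.4]
finger_gap: 0.695
gripper_force: 43.2
```

```bash
python3 - <<'E'
from h import *
import cv2
s=manip.sense();print(s["tcp_pos"],s["force"])
b=manip.snapshot("scene")[:,:,::-1][190:340,300:460]
cv2.imwrite("pics/home.png",cv2.resize(b,(640,600),interpolation=2))
E
```

```text
[ 0.67931063 -0.00931127  0.03711132] [-3.46359426  0.03120847  7.44356401]
```

View pics/home.png

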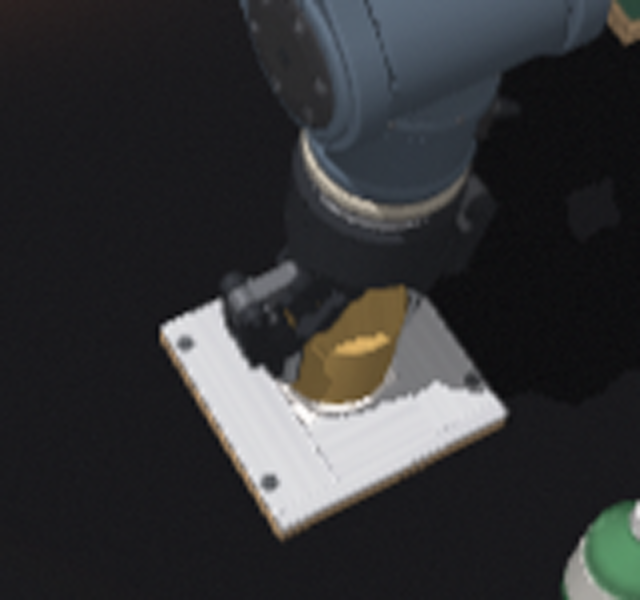

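The pot is home: the foot is under the prongs and the cover's lower edge and ledge show at about (340,405). Now I'll pull the cover straight up.

drive_tool(
  motion=[
    [[50, 0, 0, 0, 0], [50, 0, 0, 0, 0], [50, 0, 0, -0.1, 0], [50, 0, 0, -0.2, 0], [50, 0, 0, -0.35, 0], [50, 0, 0, -0.5, 0], [50, 0, 0, -0.65, 0], [50, 0, 0, -0.8, 0], [50, 0, 0, -1.0, 0], [50, 0, 0, -1.2, 0]],
  ],
  squeeze=60,
)

```text
t: 9.1
tcp_pos: [0.6823, -0.0105, 0.0744]
tool_rot: [0.086, 0.996, -0.0, 0.002]
force: [-0.1, -0.2, -0.4]
finger_gap: 0.691
gripper_force: 66.9
```

drive_tool(
  motion=[
    [[50, 0, 0, -0.2, 0], [50, 0, 0, -0.4, 0], [50, 0, 0, -0.6, 0], [50, 0, 0, -0.8, 0], [50, 0, 0, -1.0, 0], [50, 0, 0, -1.25, 0], [50, 0, 0, -1.5, 0], [50, 0, 0, -1.8, 0], [50, 0, 0, -2.1, 0], [50, 0, 0, -2.1, 0]],
  ],
)

```text
t: 10.1
tcp_pos: [0.6819, -0.0103, 0.1373]
tool_rot: [0.086, 0.996, -0.0, 0.002]
force: [0.5, -0.3, -0.8]
finger_gap: 0.692
gripper_force: 66.9
```

```bash
python3 - <<'E'
from h import *
import cv2
s=manip.sense();print(s["tcp_pos"],s["force"],s["finger_gap"],R.from_quat(s["tool_rot"]).as_matrix()[:,:2])
b=manip.snapshot("scene")[:,:,::-1][150:340,290:460]
cv2.imwrite("pics/up.png",cv2.resize(b,(510,570),interpolation=2))
E
```

```text
[ 0.68185955 -0.01034273  0.13729863] [ 0.52881135 -0.25130987 -0.80406818] 0.6915844289578169 [[-9.85183029e-01  1.71469991e-01]
 [ 1.71468880e-01  9.85189343e-01]
 [-3.58096792e-03 -3.13299875e-06]]
```

View pics/up.png

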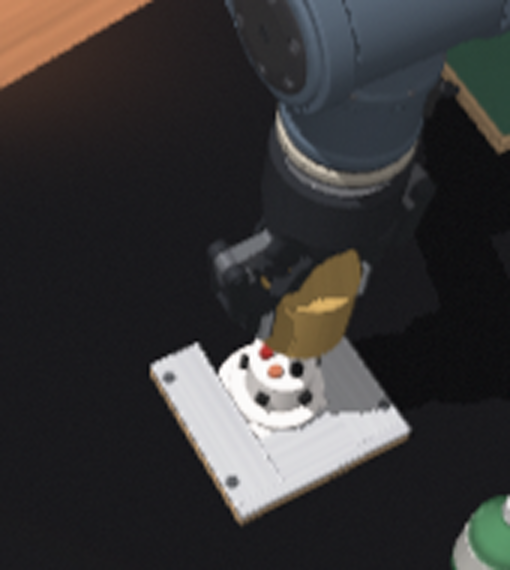

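The pot stays in the fork, with its studded body visible at (275,385), and the cover is free in the gripper. Next I'll carry it to the tray.

drive_tool(
  motion=[
    [[50, 0.1, 0.2, 0, 0], [50, 0.3, 0.6, 0, 0], [50, 0.6, 1.2, 0, 0], [50, 0.9, 1.8, 0, 0], [50, 1.25, 2.5, 0, 0], [50, 1.6, 3.2, 0, 0], [50, 1.95, 3.9, 0, 0], [50, 2.3, 4.6, 0, 0], [50, 2.6, 5.2, 0, 0], [50, 2.8, 5.6, 0, 0]],
  ],
)

```text
t: 11.15
tcp_pos: [0.6249, 0.173, 0.1351]
tool_rot: [0.085, 0.996, 0.0, -0.001]
force: [-0.3, -0.0, -1.3]
finger_gap: 0.694
gripper_force: 66.9
```

drive_tool(
  motion=[
    [[50, 0.1, 0.2, 0, 0], [50, 0.3, 0.6, 0, 0], [50, 0.6, 1.2, 0, 0], [50, 0.9, 1.8, 0, 0], [50, 1.25, 2.5, 0, 0], [50, 1.6, 3.2, 0, 0], [50, 1.95, 3.9, 0, 0], [50, 2.3, 4.6, 0, 0], [50, 2.6, 5.2, 0, 0], [50, 2.8, 5.6, 0, 0]],
  ],
)

```text
t: 12.15
tcp_pos: [0.5722, 0.351, 0.1353]
tool_rot: [0.086, 0.996, 0.0, -0.0]
force: [0.2, -1.0, -0.9]
finger_gap: 0.689
gripper_force: 66.9
```

drive_tool(
  motion=[
    [[50, 0, 0, 0.3, 0], [50, 0, 0, 0.8, 0], [50, 0, 0, 1.4, 0], [50, 0, 0, 2.0, 0], [50, 0, 0, 2.6, 0], [50, 0, 0, 3.0, 0], [50, 0, 0, 3.3, 0], [50, 0, 0, 3.5, 0], [50, 0, 0, 3.6, 0], [50, 0, 0, 3.6, 0]],
  ],
)

```text
t: 13.15
tcp_pos: [0.5729, 0.3496, 0.0273]
tool_rot: [0.086, 0.996, 0.0, 0.0]
force: [-0.6, -0.7, -1.3]
finger_gap: 0.692
gripper_force: 66.9
```

drive_tool(
  motion=[
    [[50, 0, 0, 0.1, 0], [50, 0, 0, 0.2, 0], [50, 0, 0, 0.27, 0], [50, 0, 0, 0.33, 0], [50, 0, 0, 0.33, 0]],
  ],
)

```text
t: 13.65
tcp_pos: [0.5725, 0.3496, 0.0171]
tool_rot: [0.086, 0.996, -0.0, -0.0]
force: [0.3, -0.2, -0.7]
finger_gap: 0.689
gripper_force: 66.9
```

drive_tool(
  motion=[
    [[50, 0, 0, 0.04, 0], [50, 0, 0, 0.08, 0], [50, 0, 0, 0.08, 0]],
  ],
)

```text
t: 13.95
tcp_pos: [0.5729, 0.3497, 0.0153]
tool_rot: [0.086, 0.996, 0.0, 0.0]
force: [-1.2, -0.2, 1.0]
finger_gap: 0.689
gripper_force: 67.0
```

drive_tool(
  motion=[
    [[50, 0, 0, 0.04, 0], [50, 0, 0, 0.04, 0]],
  ],
)

```text
t: 14.15
tcp_pos: [0.5729, 0.3497, 0.0153]
tool_rot: [0.086, 0.996, 0.0, 0.0]
force: [-1.8, -0.7, 6.5]
finger_gap: 0.692
gripper_force: 67.7
```

The cover is on the floor (6.5 N). Release and lift clear.

drive_tool(
  motion=[
    [[62, 0, 0, 0, 0], [66, 0, 0, 0, 0], [70, 0, 0, 0, 0], [74, 0, 0, 0, 0], [76, 0, 0, 0, 0], [76, 0, 0, 0, 0], [76, 0, 0, 0, 0]],
  ],
)

```text
t: 14.85
tcp_pos: [0.5727, 0.3496, 0.0137]
tool_rot: [0.086, 0.996, -0.0, -0.0]
force: [0.3, -0.1, 0.4]
finger_gap: 0.89
gripper_force: 0.0
```

drive_tool(
  motion=[
    [[76, 0, 0, -0.2, 0], [76, 0, 0, -0.5, 0], [76, 0, 0, -0.9, 0], [76, 0, 0, -1.4, 0], [76, 0, 0, -2.0, 0], [76, 0, 0, -2.7, 0], [76, 0, 0, -3.4, 0], [76, 0, 0, -4.1, 0], [76, 0, 0, -4.8, 0], [76, 0, 0, -5.0, 0]],
  ],
)

```text
t: 15.85
tcp_pos: [0.5745, 0.3505, 0.1682]
tool_rot: [0.086, 0.996, 0.002, 0.003]
force: [0.9, 0.9, -0.0]
finger_gap: 0.89
gripper_force: 0.0
```

```bash
python3 - <<'E'
from h import *
import cv2
s=manip.sense();print(s["t"],s["tcp_pos"],s["force"],s["finger_gap"])
b=manip.snapshot("scene")[:,:,::-1][110:340,310:530]
cv2.imwrite("pics/end.png",cv2.resize(b,(572,598),interpolation=2))
E
```

```text
15.85 [0.57451578 0.35045811 0.16817316] [ 0.87778902  0.93329226 -0.047133  ] 0.8896956850943937
```

View pics/end.png

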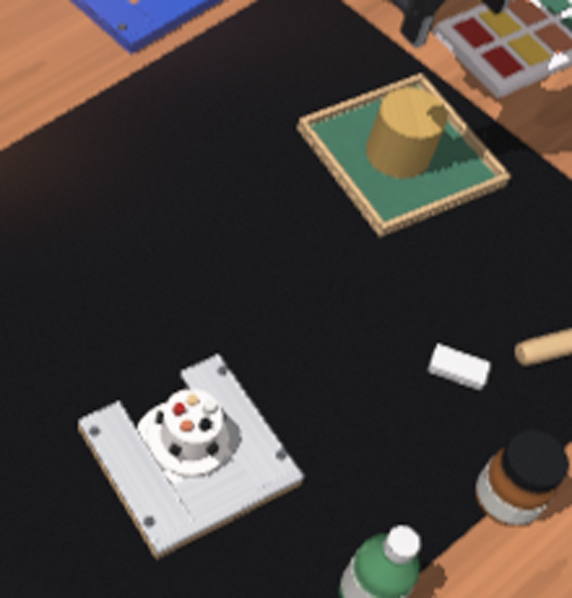

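The cover stands upright in the middle of the tray (base at about (402,163)), and the pot is upright in the fork (body top at (194,410)). One numeric check before I hand it in.

```bash
python3 - <<'E'
from h import *
p=px("scene",310+194.5/2.6-.5,110+410.5/2.6-.5,.062);a=np.radians(-9.85);d=p[:2]-[.681,-.012]
e=d@[np.cos(a),np.sin(a)],d@[-np.sin(a),np.cos(a)];print(p,e)
if abs(e[0])<.014 and abs(e[1])<.01: print(manip.sign_off())
E
```

```text
[ 0.67341752 -0.00678555  0.062     ] (np.float64(-0.008362737714001948), np.float64(0.0038404586094900714))
the job is handed in; nothing more can be done
None
```

I handed the job in at about 16 s: by my last picture the pot stands in the steel fork about 8 mm short of home and 4 mm off centre, and the brass cover stands upright, mouth down, in the green-lined tray; no verdict was returned.

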